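Turn a cooling print over with the scraper

ROBOT

A 6-joint arm with a two-finger parallel gripper is mounted at the origin on the work surface. World frame = base frame: x ahead of the robot, y to its left, z up, the work surface at z = 0. Lengths are in m, angles in rad, forces in N, time in s.
With the tool pointing down it reaches from about 0.3 to 0.825 m from the base axis. Payload 5.4 kg.
Tool frame: the origin (TCP) lies midway between the tips of the shut fingers; the grasp point (between the pads) lies 19 mm behind it; x points along the fingers, z is the direction in which the jaws open and shut, and the axes are right-handed (so a half turn about x gives the same grasp; the last joint's range is limited). The gripper opens to 92 mm and grips with 3 to 60 N. Pads are 20 mm wide; open, the fingers measure 128 mm over their backs; the gripper's body (75 mm by 189 mm) begins 69 mm behind the grasp point.
Start: joints at [0.926, 0.158, 1.597, -0, 1.386, -0.21], TCP at [0.242, 0.521, 0.215] pointing down, gripper open.
Joint ranges: [-2.91, 2.91], [-0.94, 2.29], [0.18, 2.7], [-1.29, 4.43], [0.17, 2.64], [-3, 3]. Speed limits (rad/s): [2.57, 2.57, 3.14, 3.14, 3.14, 3.14].

INTERFACE

Orientations are given as a unit quaternion [x, y, z, w].
In Python, from cell import status, cams, job gives the robot as it stands.
- The arm moves only by the tool jog_arm, never from a script. Its argument "steps" is one flat list of numbers, 6 for each row, row after row: the shift along the world's x, y, z in cm, then the turn, a rotation vector about the world's x, y, z in degrees. In form: [x, y, z, ax, ay, az, x, y, z, ax, ay, az, ...]. A call has 1 to 8 rows; each row shifts and turns the commanded pose from where the row before left it; what a row does not reach is not made up. A row lasts 1/12 s, in which the tool goes at most 41.7 mm and 7.16 degrees, less where a joint would pass 70% of its speed; a pose out of reach is approached as far as the arm can. A call is refused whole if a number of a shift passes 4.17 or a number of a turn 7.16, either way. A call with a gripper value outside its range is refused whole. "grip" is the closure in counts, from 0 (fully open) to 255 (shut), set as the call begins (left out, the last holds). The fingers move at their own pace and stop on an object; the grip force is fixed at half the most. Time passes only in rows, so rows that do not move let the fingers close. It gives the time, the measured TCP pose, the force and the opening at its end, in the units of the state.
- status.get_state(): the state, without advancing time (a new reading comes with each control period).
- cams.grab_frame(name): name is "side" or "top" or "wrist"; returns a dict with "frame" (400x640x3 uint8, blue, green, red), "fov_y" (degrees; the focal length in pixels is half the picture's height over the tangent of half this angle, whatever the lens; pixels are square), "cx", "cy" (the principal point, pixels), "extrinsics" (4x4, takes a point from camera to world coordinates). Camera axes: x right, y down, z forward; pixel columns grow to the right and rows downward; lengths in m; the calibration is good to about 2 mm. A picture is of the moment at which its call begins. There is no depth.
- job.finish_job(): hands the job in, once; it reports no verdict.
The state is a dict: "clock": time; "q": joint angles; "joint_vel": joint speeds; "joint_torque": joint torques, N m; "tool_pos": TCP position; "tcp_rot": TCP orientation; "wrist_force": force on the tool from outside, world axes, zero at the start; "moment": the same for the moment, N m; "opening": finger opening in m.
Only numpy, scipy, OpenCV 4.12 (cv2) and the standard library are available. Lean on these libraries where they do the work, as an engineer would, in place of code of your own. Each camera call takes 0.05 s, during which the arm holds its last target. There are 200 camera calls.

TASK

Turn the blue printed panel over with the scraper: slide the blade under it along the stand's open channel, and with a turn of the wrist that swings the blade up, tip the panel over the step so that it lies flat on the stand's upper shelf, white striped side up. Then lay the scraper flat on its cork rest again, lengthwise, and let go. Only the scraper may touch the panel, and leave the bottle, the jar and everything else on the desk where they are.

Things in the scene. Friction and masses are not known exactly. Their poses are not given: they have to be found in the camera images.
- stand: Fixed metal stand for cooling flat prints. Origin: on the table, under the step; x from the low front to the high rear, z up. Front, x -100 to 0 mm: two rails 16 mm wide at y = +50 and -50 mm, tops at z = 45 mm; between them an 84 mm wide channel, open in front and above, floor at z = 6 mm. At x = 0 a step up of 12 mm, 130 mm wide. Rear: the upper shelf.
- stand_corner (a point): Middle of the inner corner where the rail tops (45 mm above the table) meet the upright step. With its far edge kept in this corner and its near edge raised, the panel stands up on that edge; pushed past upright it tips over the step on to the upper shelf. Axes as the stand's.
- stand_shelf (a point): Centre of the flat grey upper shelf's top, 57 mm above the table: 164 mm (x) from the step to a 6 mm high lip at its far end, 130 mm (y) wide. Axes as the stand's.
- panel: Loose 3D-printed panel, 120 (x) by 110 (y) by 8 mm, about 0.12 kg; one face blue with a yellow disc, the other white with grey stripes. Origin: centre of the white face; z out through the blue face. It starts blue side up on the two rails, across the channel, far edge 2 to 7 mm from the step, near edge about 25 mm beyond the rails' front ends.
- scraper: Loose print-removal spatula, 240 mm long, about 0.16 kg. Origin: on its underside at mid-length; x to the blade's tip, z up. Steel blade from x = 10 to 120 mm, 66 mm wide, 3 mm thick, underside at z = 0. Red handle from x = -120 to -10 mm, 24 mm wide (y), z = 0 to 36 mm. It starts flat on the rest, its x axis along the rest's.
- rest: Fixed cork slab on which the scraper belongs, 260 (x) by 100 (y) by 15 mm. Origin: centre of its underside; z up.
- bottle: Red steel drinking bottle, 68 mm across, 210 mm tall; loose bystander. Origin: centre of its underside, on the table.
- gluejar: White glue jar with a blue cap, 72 mm across, 75 mm tall; loose bystander. Origin: centre of its underside, on the table.
Mind the look-alikes: they are no part of the job. What is shaped like the scraper but yellow is not meant.

How it is judged:
By the outcome, as a careful person would: the job done as asked, in the order asked, and still so for the second after the job is handed in, with the robot touching nothing.
It also fails if it takes over 50 s, if anything falls off the work surface, if the arm or the gripper's body presses on something with over 40 N, if the wrist force passes 120 N, or if a joint passes its speed limit or range.

## Working session

There is one attempt and no reset: what is moved stays moved. The work goes in short steps, Python scripts to look and compute and a tool call to move; the robot and the scene stay as the last step left them, time stands still between calls to the robot, and variables do not carry over. Pictures are saved under pics/ and viewed, about 8 in all and at most 12, crops included, and the job is handed in when it is done.

Besides the shell and the picture viewer there is one more tool, called after "Request:" by a JSON object that holds its "op" and its "data". jog_arm: Moves the arm, as the interface text tells. Its arguments: {"type":"object","properties":{"steps":{"type":"array","items":{"type":"number"}},"grip":{"type":"number"}},"required":["steps"]}

```bash
mkdir -p pics; ls; python3 - <<'E'
from cell import status,cams
import cv2,numpy as np
for n in ['top','side']:
    f=cams.grab_frame(n); cv2.imwrite(f'pics/{n}0.png',f['frame']); np.savez(f'pics/{n}0.npz',**f)
    print(n,f['fov_y'],f['cx'],f['cy'],np.round(f['extrinsics'],3).tolist())
s=status.get_state();print(s)
E
```

```text
pics
top 52.939527493648434 326.3616606258038 205.85154629332237 [[-0.022, -0.995, 0.101, 0.424], [-1.0, 0.02, -0.022, -0.057], [0.02, -0.101, -0.995, 1.586], [0.0, 0.0, 0.0, 1.0]]
side 42.27168790335007 306.65180792246235 200.13224415851874 [[0.817, -0.381, 0.433, -0.099], [-0.576, -0.561, 0.595, -0.997], [0.016, -0.735, -0.677, 1.121], [0.0, 0.0, 0.0, 1.0]]
{'clock': 0.1, 'q': array([ 9.25932218e-01,  1.58984185e-01,  1.59808025e+00,  1.08106986e-05,
        1.38620042e+00, -2.10118745e-01]), 'joint_vel': array([ 4.29580124e-05, -2.31492709e-03, -3.92671974e-03,  5.59550595e-04,
       -3.54528535e-04, -8.85743653e-04]), 'joint_torque': array([ 9.76685851e-05, -3.86504531e+01, -3.22958887e+01,  7.04079866e-02,
        3.39524180e-02, -2.15597089e-05]), 'tool_pos': array([0.24186292, 0.52104654, 0.21373146]), 'tcp_rot': array([-0.38060414,  0.5966214 ,  0.38019696,  0.59551126]), 'wrist_force': array([ 0.30424186,  0.09177684, -0.69882044]), 'moment': array([-0.00352181,  0.02382088,  0.06995265]), 'opening': 0.09180609838092207}
```

View pics/top0.png

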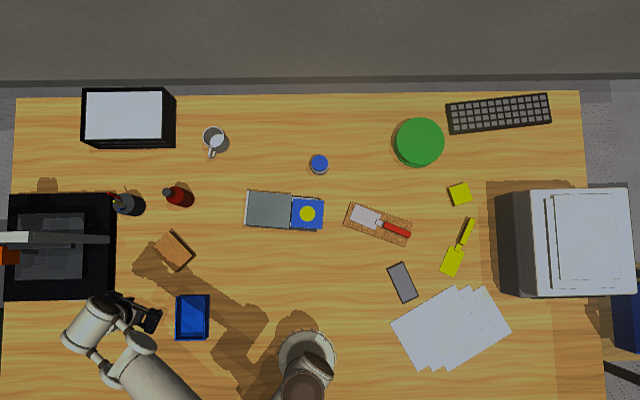

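View pics/side0.png

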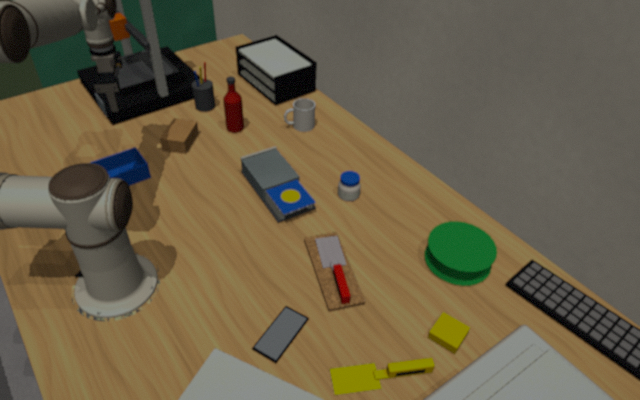

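```bash
cat > h.py <<'E'
import numpy as np,cv2
from cell import status,cams
from scipy.spatial.transform import Rotation as R
def grab(n,tag):
    f=cams.grab_frame(n); cv2.imwrite(f'pics/{tag}.png',f['frame']); np.savez(f'pics/{tag}.npz',**f); return f
def foc(f): return 200/np.tan(np.radians(float(f['fov_y']))/2)
def cast(f,uv,z):
    uv=np.atleast_2d(uv).astype(float);E=f['extrinsics'];k=foc(f)
    d=np.c_[(uv[:,0]-f['cx'])/k,(uv[:,1]-f['cy'])/k,np.ones(len(uv))]@E[:3,:3].T
    return E[:3,3]+d*((z-E[2,3])/d[:,2])[:,None]
def proj(f,P):
    E=f['extrinsics'];p=(np.atleast_2d(P)-E[:3,3])@E[:3,:3];k=foc(f)
    return np.c_[p[:,0]/p[:,2]*k+f['cx'],p[:,1]/p[:,2]*k+f['cy']]
def rect(f,mask,z):
    """largest contour -> world min-area rect on plane z: centre, sizes mm, angle of long axis deg"""
    cs,_=cv2.findContours(mask.astype(np.uint8),cv2.RETR_EXTERNAL,cv2.CHAIN_APPROX_NONE)
    c=max(cs,key=cv2.contourArea)[:,0]
    w=cast(f,c,z)[:,:2]
    r=cv2.minAreaRect((w*1000).astype(np.float32)); b=cv2.boxPoints(r)
    e=max(b[1]-b[0],b[2]-b[1],key=np.linalg.norm)
    return np.round(r[0],1),np.round(r[1],1),round(np.degrees(np.arctan2(e[1],e[0])),1),np.round(b,0).tolist()
E
python3 - <<'E'
from h import *
f=np.load('pics/top0.npz');im=f['frame'];hsv=cv2.cvtColor(im,cv2.COLOR_BGR2HSV)
def win(m,x0,x1,y0,y1):
    o=np.zeros_like(m);o[y0:y1,x0:x1]=m[y0:y1,x0:x1];return o
H,S,V=[hsv[...,i].astype(int) for i in range(3)]
for n,m,w,z in [('handle',((H<6)|(H>172))&(S>170)&(V>90),(340,420,195,250),.051),('blade',(S<60)&(V>110),(340,420,195,250),.018),
 ('panel',(H>100)&(H<130)&(S>120),(280,335,190,240),.053),('disc',(H>22)&(H<35)&(S>150),(290,325,195,232),.053),('shelf',(S<60)&(V>70),(235,300,180,240),.057)]:
    mm=win(m,*w); print(n,mm.sum(),rect(f,mm,z))
c=im[185:250,235:425];cv2.imwrite('pics/crop1.png',cv2.resize(c,None,fx=4.2,fy=4.2,interpolation=cv2.INTER_CUBIC))
E
```

```text
handle 166 (array([ 482.6, -358.5]), array([106.3,  22.8]), np.float32(65.5), [[450.0, -402.0], [471.0, -412.0], [515.0, -315.0], [494.0, -305.0]])
blade 491 (array([ 533.6, -248.6]), array([125.8,  65.8]), np.float32(65.5), [[478.0, -292.0], [537.0, -319.0], [590.0, -205.0], [530.0, -178.0]])
panel 680 (array([551.2, -15.4]), array([118.9, 109.7]), np.float32(84.7), [[491.0, -69.0], [600.0, -80.0], [611.0, 39.0], [502.0, 49.0]])
disc 180 (array([552.8, -15.8]), array([53.6, 53.8]), np.float32(-1.1), [[525.0, -42.0], [579.0, -43.0], [580.0, 10.0], [526.0, 11.0]])
shelf 1569 (array([567.6, 120.3]), array([201.7, 133.9]), np.float32(83.2), [[489.0, 28.0], [622.0, 12.0], [646.0, 213.0], [513.0, 228.0]])
```

View pics/crop1.png

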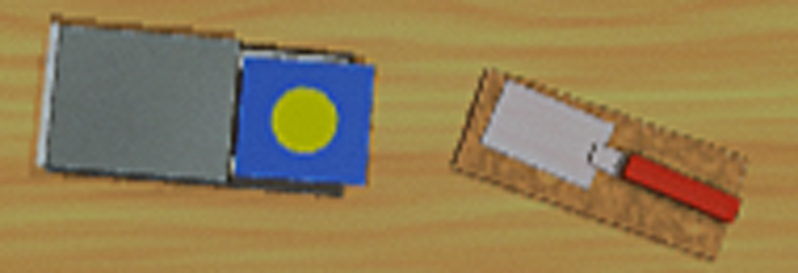

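Scraper candidates in the top view: the red-handled one on the cork rest at (378,223) and the yellow one at (457,247). The red-handled one fits, and the crop confirms it: red handle, steel blade, lying on cork. Its blade points the same way as the stand's open end faces. Next I'll fly over for a close view with the wrist camera.

Request:
{"op": "jog_arm", "data": {"steps": [1.0,-2.5,2.5,0,0,-5.6,1.0,-2.5,2.5,0,0,-5.6,1.5,-3.6,1.2,0,0,-5.6,1.5,-3.6,1.2,0,0,-5.6,1.5,-3.6,1.2,0,0,-5.6,1.5,-3.6,1.2,0,0,-5.6,1.5,-3.6,1.2,0,0,-5.6,1.5,-3.6,1.2,0,0,-5.6], "grip": 0}}

```text
clock: 0.77
tool_pos: [0.3521, 0.2537, 0.3368]
tcp_rot: [-0.123, 0.696, 0.123, 0.696]
wrist_force: [-0.4, -0.1, -0.3]
opening: 0.0919
```

Request:
{"op": "jog_arm", "data": {"steps": [1.5,-3.6,1.2,0,0,-5.6,1.5,-3.6,1.2,0,0,-5.6,1.5,-3.6,1.2,0,0,-5.6,1.5,-3.6,1.2,0,0,-5.6,1.5,-3.6,1.2,0,0,-5.6,1.5,-3.6,1.2,0,0,-5.6,1.5,-3.6,1.2,0,0,-5.6,1.5,-3.6,1.2,0,0,-5.6]}}

```text
clock: 1.43
tool_pos: [0.4724, -0.0345, 0.4329]
tcp_rot: [0.152, 0.691, -0.152, 0.69]
wrist_force: [0.3, -1.0, -0.4]
opening: 0.0921
```

```bash
python3 - <<'E'
from h import *
f=grab('wrist','w1'); print(foc(f),np.round(f['extrinsics'],3).tolist())
s=status.get_state(); print(s['clock'],s['q'],s['tool_pos'],R.from_quat(s['tcp_rot']).as_matrix().round(3).tolist())
E
```

```text
297.4539819288419 [[0.908, -0.402, -0.118, 0.506], [-0.419, -0.87, -0.258, 0.039], [0.001, 0.284, -0.959, 0.603], [0.0, 0.0, 0.0, 1.0]]
1.4833 [-0.3368831  -0.14425916  1.4767994  -0.00377093  1.80593999  0.10603532] [ 0.47458505 -0.04042622  0.43376156] [[0.002, 0.429, 0.903], [-0.004, 0.903, -0.429], [-1.0, -0.003, 0.003]]
```

View pics/w1.png

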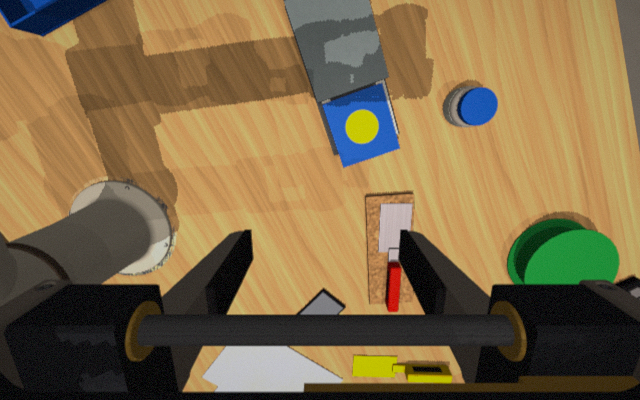

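The wrist view shows the panel at (362,125), the step edge running from about (320,100) to (387,80), and the red handle at (393,285) on the rest. The jar is off to the right at (478,105).

```bash
python3 - <<'E'
from h import *
f=np.load('pics/w1.npz');im=f['frame'];hsv=cv2.cvtColor(im,cv2.COLOR_BGR2HSV)
H,S,V=[hsv[...,i].astype(int) for i in range(3)]
def win(m,x0,x1,y0,y1):
    o=np.zeros_like(m);o[y0:y1,x0:x1]=m[y0:y1,x0:x1];return o
for n,m,w,z in [('handle',((H<6)|(H>172))&(S>150)&(V>60),(370,420,250,320),.051),('blade',(S<60)&(V>110),(376,415,195,250),.018),('panel',(H>100)&(H<130)&(S>120),(310,410,70,175),.053),('disc',(H>22)&(H<35)&(S>150),(330,390,100,150),.053),('rest',(S>60)&(S<255)&(H<25),(365,366,0,1),.0)]:
    mm=win(m,*w); 
    if mm.sum(): print(n,mm.sum(),rect(f,mm,z))
c=im[0:180,270:430];cv2.imwrite('pics/crop2.png',cv2.resize(c,None,fx=3.3,fy=3.3,interpolation=cv2.INTER_CUBIC))
E
```

```text
handle 570 (array([ 484.8, -349.5]), array([119.2,  28.3]), np.float32(65.5), [[447.0, -398.0], [473.0, -410.0], [522.0, -301.0], [497.0, -289.0]])
blade 1244 (array([ 540.2, -237.5]), array([104.2,  66.4]), np.float32(65.2), [[488.0, -271.0], [548.0, -299.0], [592.0, -204.0], [532.0, -176.0]])
panel 3191 (array([553.3, -14.1]), array([119.4, 109.8]), np.float32(84.4), [[493.0, -68.0], [602.0, -79.0], [614.0, 40.0], [504.0, 51.0]])
disc 831 (array([554.1, -14.8]), array([56.2, 56. ]), np.float32(66.3), [[517.0, -29.0], [568.0, -52.0], [591.0, -0.0], [540.0, 22.0]])
```

View pics/crop2.png

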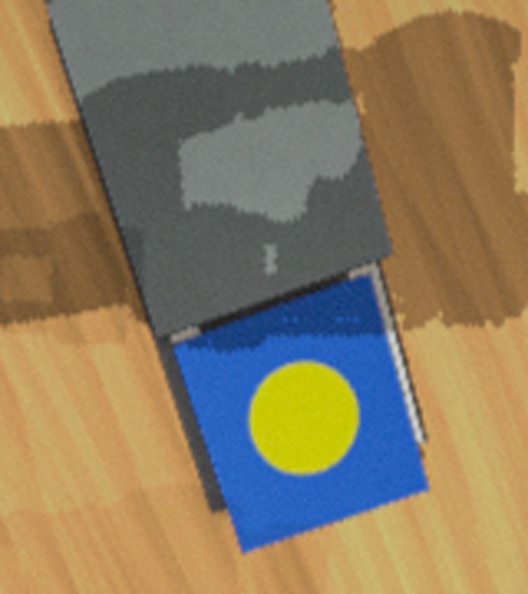

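```bash
python3 - <<'E'
from h import *
f=np.load('pics/w1.npz')
p=np.array([[160,337],[392,256],[50,3],[331,3]])/3.3+[270,0]
w=cast(f,p,.057)[:,:2]*1000; print(w.round(1))
a=w[1]-w[0];print('width',np.linalg.norm(a),'x dir',np.degrees(np.arctan2(a[1],a[0]))+90,'mid',(w[0]+w[1])/2)
for i,j in((0,2),(1,3)): d=w[j]-w[i];print(np.degrees(np.arctan2(d[1],d[0])))
# top view: shelf edges
t=np.load('pics/top0.npz')
p=np.array([[238,38],[230,182],[55,20],[42,170]])/4.2+[235,185]
w=cast(t,p,.057)[:,:2]*1000; print(w.round(1),(w[0]+w[1])/2)
# rails' front ends (z=.045)
print(cast(f,np.array([[426,440]])/3.3+[270,0],.045)*1000, cast(f,np.array([[355,272],[378,264],[178,340],[196,332]])/3.3+[270,0],.045)[:,:2]*1000)
E
```

```text
[[501.3  55. ]
 [627.4  40.8]
 [518.5 216.9]
 [642.2 159.8]]
width 126.89062783708283 x dir 83.55456161952308 mid [564.37589442  47.90466852]
83.94575953683443
82.92552701733536
[[626.4  41.5]
 [495.3  50.5]
 [646.3 207.8]
 [509.8 219.8]] [560.86770583  46.01269294]
[[612.49481242 -56.20315971  45.        ]] [[609.33072233  41.68477586]
 [621.89499812  40.25403627]
 [509.41006264  49.89693539]
 [519.97291901  49.55487918]]
```

Request:
{"op": "jog_arm", "data": {"steps": [0,-3.0,-2.0,5.1,-2.34,0.1,0,-3.0,-2.0,5.1,-2.34,0.1,0,-3.0,-2.0,5.1,-2.34,0.1,0,-3.0,-2.0,5.1,-2.34,0.1,0,-3.0,-2.0,5.1,-2.34,0.1,0,-3.0,-2.0,5.1,-2.34,0.1,0,-3.0,-2.0,5.1,-2.34,0.1,0,-3.0,-2.0,5.1,-2.34,0.1]}}

```text
clock: 2.15
tool_pos: [0.4718, -0.2741, 0.272]
tcp_rot: [0.399, 0.58, 0.131, 0.698]
wrist_force: [0.6, -0.5, 0.1]
opening: 0.0916
```

Request:
{"op": "jog_arm", "data": {"steps": [-0.2,-2.4,-3.0,0,0,0,-0.2,-2.3,-3.0,0,0,0,-0.2,-2.3,-3.0,0,0,0,-0.2,-2.3,-3.0,0,0,0,-0.1,-2.3,-1.8,0,0,0,0,0,0,0,0,0]}}

```text
clock: 2.65
tool_pos: [0.4612, -0.3891, 0.1282]
tcp_rot: [0.401, 0.582, 0.13, 0.695]
wrist_force: [-0.5, 0.2, -1.5]
opening: 0.0921
```

```bash
python3 - <<'E'
from h import *
f=grab('wrist','w2')
s=status.get_state(); print(s['clock'],s['q'].round(3),s['tool_pos'],R.from_quat(s['tcp_rot']).as_matrix().round(3).tolist())
print(proj(f,[[.4902,-.3445,.039],[.4611,-.4081,.051],[.507,-.308,.051]]))
E
```

```text
2.7 [-1.188  0.647  1.327  0.544  1.748 -0.837] [ 0.46214537 -0.38816823  0.13117311] [[0.289, 0.285, 0.914], [0.647, 0.646, -0.405], [-0.706, 0.709, 0.002]]
[[333.48488761 224.25309827]
 [334.06444471 296.46210768]
 [333.77257609 182.54706676]]
```

View pics/w2.png

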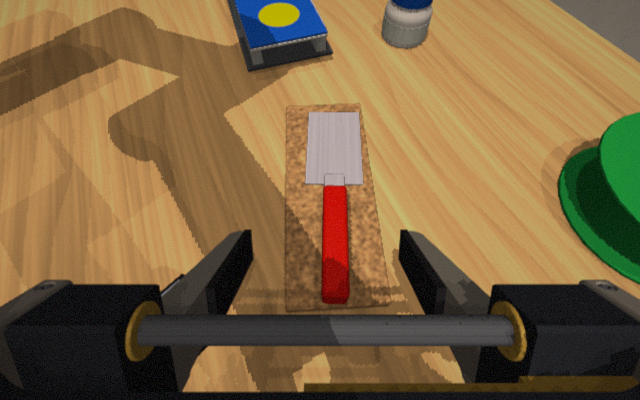

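The prediction matches: handle axis predicted at column 334, seen at 335, with its rear end at row 300 against 296 predicted. Tilting a little more, then approaching.

Request:
{"op": "jog_arm", "data": {"steps": [0.5,0.45,-2.25,2.42,-1.11,0,0.5,0.45,-2.25,2.42,-1.11,0,0.45,0.5,-2.25,2.42,-1.11,0,0,0,0,0,0,0,0,0,0,0,0,0]}}

```text
clock: 3.12
tool_pos: [0.4777, -0.373, 0.0671]
tcp_rot: [0.438, 0.552, 0.178, 0.687]
wrist_force: [0.6, -0.5, 0.7]
opening: 0.0918
```

```bash
python3 - <<'E'
from h import *
s=status.get_state(); M=R.from_quat(s['tcp_rot']).as_matrix()
print(s['q'].round(3),s['joint_vel'].round(3),s['tool_pos'],M.round(3).tolist())
g=np.array([.4902,-.3445,.039]); print('tcp target',g+.019*M[:,0],'delta cm',(g+.019*M[:,0]-s['tool_pos'])*100)
E
```

```text
[-1.19   0.808  1.292  0.622  1.746 -0.898] [-0.002 -0.061 -0.044  0.008  0.006  0.   ] [ 0.47765853 -0.37302998  0.06705569] [[0.326, 0.238, 0.915], [0.729, 0.553, -0.404], [-0.602, 0.798, 0.007]]
tcp target [ 0.49639688 -0.33065823  0.0275543 ] delta cm [ 1.87383446  4.23717524 -3.95013964]
```

Request:
{"op": "jog_arm", "data": {"steps": [0.5,1.1,-1.0,0,0,0,0.5,1.1,-1.0,0,0,0,0.5,1.1,-1.0,0,0,0,0.4,0.95,-0.9,0,0,0,0,0,0,0,0,0,0,0,0,0,0,0]}}

```text
clock: 3.62
tool_pos: [0.4968, -0.3305, 0.0277]
tcp_rot: [0.437, 0.552, 0.178, 0.687]
wrist_force: [0.4, 0.0, -0.7]
opening: 0.0922
```

Request:
{"op": "jog_arm", "data": {"steps": [0,0,0,0,0,0,0,0,0,0,0,0,0,0,0,0,0,0,0,0,0,0,0,0,0,0,0,0,0,0,0,0,0,0,0,0,0,0,0,0,0,0,0,0,0,0,0,0], "grip": 255}}

```text
clock: 4.28
tool_pos: [0.4967, -0.3321, 0.0281]
tcp_rot: [0.437, 0.552, 0.178, 0.688]
wrist_force: [-1.1, 0.2, -0.2]
opening: 0.0407
```

```bash
python3 - <<'E'
from h import *
s=status.get_state(); M=R.from_quat(s['tcp_rot']).as_matrix()
print(s['clock'],s['q'].round(3),s['tool_pos'],s['opening'],s['wrist_force'].round(1),M.round(3).tolist())
np.savez('grasp.npz',p=s['tool_pos'],q=s['tcp_rot'])
E
```

```text
4.2833 [-1.141  0.819  1.368  0.647  1.65  -0.917] [ 0.49667099 -0.33209921  0.02810029] 0.040740048578337164 [-1.1  0.2 -0.2] [[0.328, 0.238, 0.914], [0.727, 0.555, -0.405], [-0.604, 0.797, 0.009]]
```

Request:
{"op": "jog_arm", "data": {"steps": [0,0,0,0,0,0,0,0,0,0,0,0,0,0,0,0,0,0,0,0,0,0,0,0,0,0,0,0,0,0]}}

```text
clock: 4.7
tool_pos: [0.4967, -0.332, 0.0282]
tcp_rot: [0.437, 0.552, 0.178, 0.688]
wrist_force: [-0.5, -0.0, 1.1]
opening: 0.0237
```

```bash
python3 - <<'E'
from h import *
s=status.get_state(); M=R.from_quat(s['tcp_rot']).as_matrix()
print(s['clock'],s['tool_pos'],s['opening'],s['wrist_force'].round(1),s['moment'].round(2))
np.savez('grasp.npz',p=s['tool_pos'],q=s['tcp_rot'])
E
```

```text
4.7 [ 0.49673874 -0.33196473  0.02817898] 0.02368148421449253 [-0.5 -0.   1.1] [-0.25  0.26 -0.  ]
```

Request:
{"op": "jog_arm", "data": {"steps": [0,0,0.7,0,0,0,0,0,1.2,0,0,0,0,0,1.1,0,0,0]}}

```text
clock: 4.95
tool_pos: [0.4967, -0.332, 0.0591]
tcp_rot: [0.437, 0.552, 0.178, 0.688]
wrist_force: [0.1, 0.2, -1.5]
opening: 0.0237
```

Request:
{"op": "jog_arm", "data": {"steps": [0.42,0.81,-0.25,0,0,2.24,0.42,0.81,-0.25,0,0,2.24,0.42,0.81,-0.25,0,0,2.24,0.42,0.81,-0.25,0,0,2.24,0.42,0.81,-0.25,0,0,2.24,0.42,0.81,-0.25,0,0,2.24,0.42,0.81,-0.25,0,0,2.24,0.42,0.81,-0.25,0,0,2.24]}}

```text
clock: 5.62
tool_pos: [0.5308, -0.2661, 0.0375]
tcp_rot: [0.345, 0.614, 0.284, 0.651]
wrist_force: [-0.4, -0.6, -1.5]
opening: 0.0236
```

```bash
python3 - <<'E'
from h import *
f=grab('wrist','w3');g=grab('side','s3')
s=status.get_state(); M=R.from_quat(s['tcp_rot']).as_matrix()
print(s['clock'],s['tool_pos'],s['opening'],s['wrist_force'].round(1),'jaw yaw',np.degrees(np.arctan2(M[1,2],M[0,2])))
a=f['frame'];b=g['frame'][130:310,200:400]
b=cv2.resize(b,(444,400),interpolation=cv2.INTER_CUBIC)
cv2.imwrite('pics/m3.png',np.hstack([a[:,180:520],b]))
E
```

```text
5.7167 [ 0.53133196 -0.26507066  0.03738261] 0.02406942525610552 [-0.6  0.4 -0.6] jaw yaw -5.705956531505863
```

View pics/m3.png

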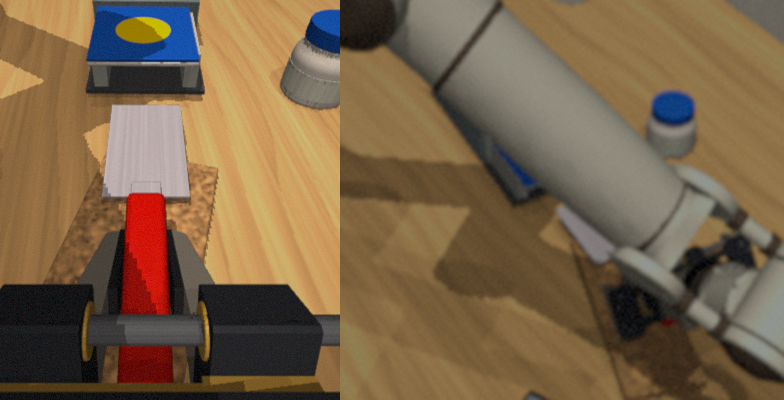

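The scraper is held straight and nearly level. The channel mouth between the posts is at crop columns 107–180, and the blade tip spans 110–184. I'll check the lateral alignment numerically.

```bash
python3 - <<'E'
from h import *
f=np.load('pics/w3.npz')
c=f['frame'][0:215,250:400];cv2.imwrite('pics/c3.png',cv2.resize(c,None,fx=3.6,fy=2.7,interpolation=cv2.INTER_CUBIC))
# predicted features
C=np.array([563.5,47,0])/1e3;e=np.array([.1045,.9945,0]);l=np.array([-.9945,.1045,0])
def S(x,y,z): return C+e*x/1e3+l*y/1e3+np.array([0,0,z/1e3])
for n,P in [('rail inner tops front',[S(-100,42,45),S(-100,-42,45)]),('rail outer bottom',[S(-100,58,6),S(-100,-58,6)])]: print(n,(proj(f,P)).round(1))
s=status.get_state();M=R.from_quat(s['tcp_rot']).as_matrix();p=s['tool_pos']
th=np.radians(84.3);x=np.array([np.cos(th),np.sin(th),0]);O=p+x*.036-np.array([0,0,.0132]);y=np.array([-x[1],x[0],0])
print('tip pred',proj(f,[O+x*.12+y*.033+[0,0,.003],O+x*.12-y*.033+[0,0,.003],O+x*.01+y*.033+[0,0,.003]]).round(1), 'tip stand', (O+.12*x-C)@e*1e3,(O+.12*x-C)@l*1e3,O[2])
E
```

```text
rail inner tops front [[285.2  53.5]
 [366.6  54.5]]
rail outer bottom [[274.5  87.1]
 [376.4  88.3]]
tip pred [[291.1 102.9]
 [359.4 103.4]
 [281.  193.8]] tip stand -157.7218050512588 0.1924632308443648 0.024182613503516793
```

View pics/c3.png

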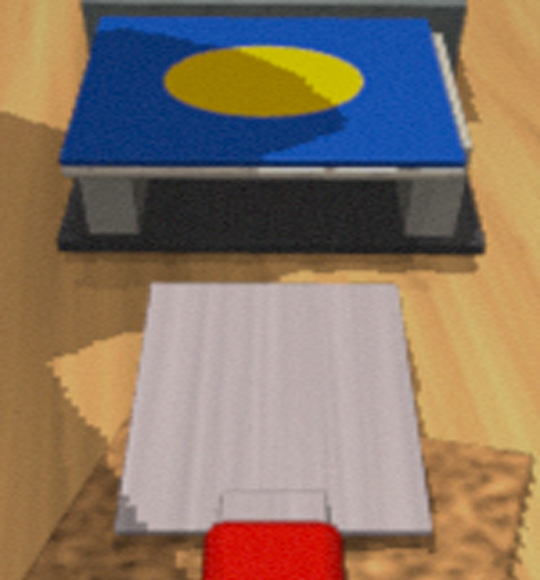

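Request:
{"op": "jog_arm", "data": {"steps": [0.15,1.4,0,0,0,0,0.15,1.5,0,0,0,0,0.15,1.5,0,0,0,0,0.15,1.5,0,0,0,0,0.16,1.5,0,0,0,0,0.16,1.5,0,0,0,0,0.16,1.5,0,0,0,0,0.16,1.5,0,0,0,0]}}

```text
clock: 6.38
tool_pos: [0.5426, -0.148, 0.0383]
tcp_rot: [0.346, 0.613, 0.282, 0.652]
wrist_force: [0.4, -0.2, -1.9]
opening: 0.0238
```

Request:
{"op": "jog_arm", "data": {"steps": [0.16,1.5,0,0,0,0,0.13,1.2,0,0,0,0,0,0,0,0,0,0,0,0,0,0,0,0]}}

```text
clock: 6.72
tool_pos: [0.5455, -0.1212, 0.0381]
tcp_rot: [0.346, 0.613, 0.283, 0.651]
wrist_force: [1.2, -0.2, -2.1]
opening: 0.0239
```

```bash
cat > st.py <<'E'
from h import *
C=np.array([564.3,47,0])/1e3;e=np.array([.1045,.9945,0]);l=np.array([-.9945,.1045,0])
def rep():
    s=status.get_state();M=R.from_quat(s['tcp_rot']).as_matrix();p=s['tool_pos']
    # scraper x axis from tool: tilt 53 grasp
    g=np.load('grasp.npz');Mg=R.from_quat(g['q']).as_matrix()
    jy=np.arctan2(Mg[1,2],Mg[0,2])+np.pi/2
    Sg=np.array([[np.cos(jy),-np.sin(jy),0],[np.sin(jy),np.cos(jy),0],[0,0,1]])
    T=Mg.T@Sg; off=np.array([36,0,-13.2])/1e3
    S=M@T; O=p+S@off; tip=O+S[:,0]*.12+S[:,2]*.003
    a=tip-C
    print('t',round(s['clock'],2),'tcp',p.round(4),'open',round(s['opening'],4),'F',s['wrist_force'].round(1),'M',s['moment'].round(2),'q',s['q'].round(2))
    print('tip-top stand x,y,z mm',(a@e*1e3).round(1),(a@l*1e3).round(1),(tip[2]*1e3).round(1),'pitch(handle up)',np.degrees(-np.arcsin(S[2,0])) if S[2,2]>0 else 180+np.degrees(np.arcsin(S[2,0])),'yaw',np.degrees(np.arctan2(S[1,0],S[0,0])),'roll',np.degrees(np.arcsin(S[2,1])))
    return s,S,O
E
python3 -c "
from st import *
rep()"
```

```text
t 6.72 tcp [ 0.5455 -0.1212  0.0381] open 0.0239 F [ 1.2 -0.2 -2.1] M [-0.69  0.17 -0.02] q [-0.82  0.71  1.53  0.65  1.6  -0.94]
tip-top stand x,y,z mm -13.3 1.3 27.9 pitch(handle up) 0.03190322794709053 yaw 84.05647568268287 roll 0.004370161042747982
```

```bash
cat > plan.py <<'E'
from st import *
def tcp(th,g,tip=None):
    t=np.radians(th);n=np.array([np.sin(t),np.cos(t)]);u=np.array([-np.cos(t),np.sin(t)])
    if th<=90: Q=np.array([-8*np.sin(t)-g,45.])
    else: Q=np.array([0,57.])-8*n-12*u
    tip=Q+8*u-0.6*n*(th<90)
    return tip+156*u+10.2*n
def rows(ths,gs,start):
    p=start;pt=ths[0]
    for t,g in zip(ths[1:],gs[1:]):
        q=tcp(t,g);d=q-p;p=q
        w=e*d[0]/10+np.array([0,0,d[1]/10]);r=l*(t-pt);pt=t
        print(np.round([*w,*r],2).tolist(),t)
def now():
    s,S,O=rep();a=s['tool_pos']-C
    return np.array([a@e,a[2]])*1e3
E
python3 - <<'E'
from plan import *
p=now()
ths=[0,0,0]+list(np.arange(4,90,4))+[90,93,96,99,102,105]
gs=[3*(1-np.clip((t-40)/40,0,1)) for t in ths]
print('start',p,'goal0',tcp(0,3));rows(ths,gs,p)
E
```

```text
t 6.72 tcp [ 0.5455 -0.1212  0.0381] open 0.0239 F [ 1.2 -0.2 -2.1] M [-0.69  0.17 -0.02] q [-0.82  0.71  1.53  0.65  1.6  -0.94]
tip-top stand x,y,z mm -13.3 1.3 27.9 pitch(handle up) 0.03190322794709053 yaw 84.05647568268287 roll 0.004370161042747982
start [-169.25458949   38.1477912 ] goal0 [-167.    54.6]
[0.02, 0.22, 1.65, -0.0, 0.0, 0.0] 0
[0.0, 0.0, 0.0, -0.0, 0.0, 0.0] 0
[0.01, 0.05, 1.14, -3.98, 0.42, 0.0] 4
[0.01, 0.13, 1.13, -3.98, 0.42, 0.0] 8
[0.02, 0.21, 1.12, -3.98, 0.42, 0.0] 12
[0.03, 0.29, 1.09, -3.98, 0.42, 0.0] 16
[0.04, 0.36, 1.07, -3.98, 0.42, 0.0] 20
[0.05, 0.44, 1.04, -3.98, 0.42, 0.0] 24
[0.05, 0.51, 1.0, -3.98, 0.42, 0.0] 28
[0.06, 0.58, 0.96, -3.98, 0.42, 0.0] 32
[0.07, 0.65, 0.91, -3.98, 0.42, 0.0] 36
[0.07, 0.71, 0.86, -3.98, 0.42, 0.0] 40
[0.08, 0.8, 0.81, -3.98, 0.42, 0.0] 44
[0.09, 0.86, 0.75, -3.98, 0.42, 0.0] 48
[0.1, 0.91, 0.68, -3.98, 0.42, 0.0] 52
[0.1, 0.96, 0.62, -3.98, 0.42, 0.0] 56
[0.11, 1.0, 0.55, -3.98, 0.42, 0.0] 60
[0.11, 1.04, 0.48, -3.98, 0.42, 0.0] 64
[0.11, 1.07, 0.4, -3.98, 0.42, 0.0] 68
[0.12, 1.1, 0.33, -3.98, 0.42, 0.0] 72
[0.12, 1.13, 0.25, -3.98, 0.42, 0.0] 76
[0.12, 1.15, 0.17, -3.98, 0.42, 0.0] 80
[0.12, 1.13, 0.09, -3.98, 0.42, 0.0] 84
[0.12, 1.14, 0.01, -3.98, 0.42, 0.0] 88
[0.07, 0.63, -0.02, -1.99, 0.21, 0.0] 90
[0.08, 0.79, -0.03, -2.98, 0.31, 0.0] 93
[0.08, 0.79, -0.07, -2.98, 0.31, 0.0] 96
[0.08, 0.78, -0.12, -2.98, 0.31, 0.0] 99
[0.08, 0.78, -0.16, -2.98, 0.31, 0.0] 102
[0.08, 0.77, -0.2, -2.98, 0.31, 0.0] 105
```

Request:
{"op": "jog_arm", "data": {"steps": [0.01,0.1,0.8,0,0,0,0.01,0.12,0.85,0,0,0,0.01,0.05,1.14,-3.98,0.42,0,0.01,0.13,1.13,-3.98,0.42,0,0.02,0.21,1.12,-3.98,0.42,0,0.03,0.29,1.09,-3.98,0.42,0,0.04,0.36,1.07,-3.98,0.42,0,0,0,0,0,0,0]}}

```text
clock: 7.38
tool_pos: [0.5493, -0.1086, 0.1151]
tcp_rot: [0.23, 0.663, 0.166, 0.693]
wrist_force: [0.5, -0.4, -1.3]
opening: 0.0243
```

```bash
python3 - <<'E'
from plan import *
f=grab('wrist','w4');g=grab('side','s4')
print(now(),tcp(20,3))
cv2.imwrite('pics/m4.png',np.hstack([f['frame'][:300,180:480],cv2.resize(g['frame'][120:270,200:400],(400,300),interpolation=cv2.INTER_CUBIC)]))
E
```

```text
t 7.48 tcp [ 0.5474 -0.1091  0.1113] open 0.0234 F [ 0.3 -0.  -2.7] M [-0.63  0.11 -0.02] q [-0.69  0.38  1.65  0.47  1.46 -0.73]
tip-top stand x,y,z mm -13.9 0.5 48.2 pitch(handle up) 20.05067111769339 yaw 84.01175112894408 roll -0.10887638114532723
[-156.98159583  111.28381975] [-156.56235758  110.11235266]
```

View pics/m4.png

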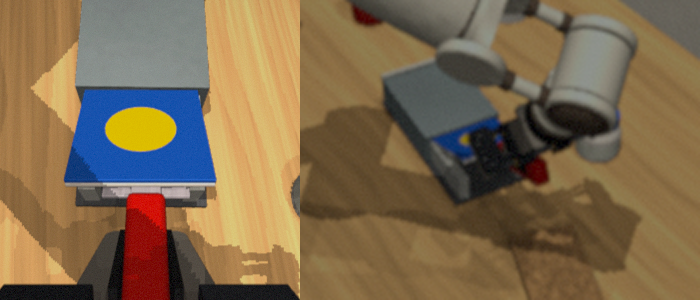

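The panel is tilting up with the blade, its far edge lying at the step and its near edge raised. I'm continuing.

Request:
{"op": "jog_arm", "data": {"steps": [0.05,0.43,0.98,-3.98,0.42,0,0.05,0.5,0.96,-3.98,0.42,0,0.06,0.56,0.92,-3.98,0.42,0,0.07,0.65,0.9,-3.98,0.42,0,0.07,0.71,0.86,-3.98,0.42,0,0.08,0.8,0.81,-3.98,0.42,0,0.09,0.86,0.75,-3.98,0.42,0,0,0,0,0,0,0]}}

```text
clock: 8.15
tool_pos: [0.552, -0.0614, 0.1725]
tcp_rot: [0.063, 0.702, -0.004, 0.709]
wrist_force: [0.0, -0.8, -1.7]
opening: 0.0236
```

```bash
python3 - <<'E'
from plan import *
f=grab('wrist','w5')
print(now(),tcp(48,2.4))
E
```

```text
t 8.2 tcp [ 0.5515 -0.0625  0.1715] open 0.0237 F [-0.7 -0.8 -1.3] M [-0.24  0.05  0.03] q [-0.38  0.14  1.7   0.09  1.32 -0.31]
tip-top stand x,y,z mm -13.3 1.7 48.8 pitch(handle up) 47.93441482245917 yaw 84.26353292437004 roll 0.11733360862517
[-110.25161876  171.45415305] [-110.94838772  173.2994052 ]
```

Request:
{"op": "jog_arm", "data": {"steps": [0.1,0.89,0.72,-3.98,0.42,0,0.1,0.94,0.66,-3.98,0.42,0,0.11,0.98,0.58,-3.98,0.42,0,0.11,1.04,0.48,-3.98,0.42,0,0.11,1.07,0.4,-3.98,0.42,0,0.12,1.1,0.33,-3.98,0.42,0,0.12,1.13,0.25,-3.98,0.42,0,0,0,0,0,0,0]}}

```text
clock: 8.87
tool_pos: [0.5582, 0.0099, 0.2029]
tcp_rot: [-0.109, 0.701, -0.174, 0.683]
wrist_force: [0.1, 0.6, -2.9]
opening: 0.0236
```

```bash
python3 - <<'E'
from plan import *
f=grab('wrist','w6');g=grab('side','s6')
p=now();print(p,tcp(76,.3))
cv2.imwrite('pics/m6.png',np.hstack([f['frame'][:300,140:500],cv2.resize(g['frame'][120:270,200:400],(400,300),interpolation=cv2.INTER_CUBIC)]))
ths=[76,80,84,87,90,92,94,96,98,100,102,104,106]; rows(ths,[0]*len(ths),p)
E
```

```text
t 8.97 tcp [0.5585 0.0074 0.2037] open 0.0238 F [ 0.2 -0.5 -1. ] M [0.24 0.   0.04] q [ 0.02  0.22  1.6  -0.41  1.39  0.21]
tip-top stand x,y,z mm -12.1 2.6 49.9 pitch(handle up) 75.95509890280876 yaw 85.3946956374157 roll 0.35858697647765564
[-40.01631641 203.73537053] [-38.42271772 206.45094931]
[0.14, 1.3, 0.44, -3.98, 0.42, 0.0] 80
[0.12, 1.13, 0.09, -3.98, 0.42, 0.0] 84
[0.09, 0.85, 0.02, -2.98, 0.31, 0.0] 87
[0.1, 0.91, -0.03, -2.98, 0.31, 0.0] 90
[0.06, 0.53, -0.02, -1.99, 0.21, 0.0] 92
[0.06, 0.53, -0.04, -1.99, 0.21, 0.0] 94
[0.06, 0.52, -0.05, -1.99, 0.21, 0.0] 96
[0.05, 0.52, -0.07, -1.99, 0.21, 0.0] 98
[0.05, 0.52, -0.09, -1.99, 0.21, 0.0] 100
[0.05, 0.52, -0.11, -1.99, 0.21, 0.0] 102
[0.05, 0.51, -0.13, -1.99, 0.21, 0.0] 104
[0.05, 0.51, -0.14, -1.99, 0.21, 0.0] 106
```

View pics/m6.png

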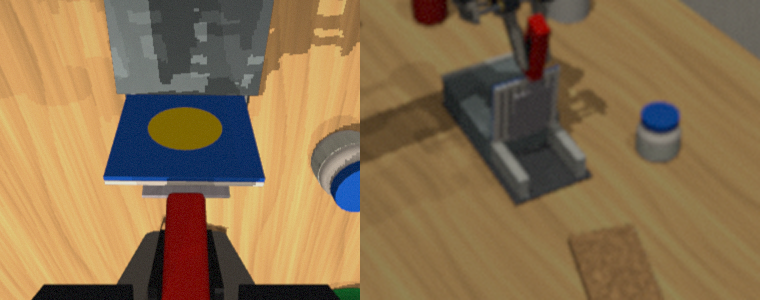

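The panel stands near upright in the corner with the blade behind it, and the channel and rails are clear. Now tipping it over.

Request:
{"op": "jog_arm", "data": {"steps": [0.14,1.3,0.4,-3.98,0.42,0,0.12,1.13,0.09,-3.98,0.42,0,0.09,0.85,0.02,-2.98,0.31,0,0.1,0.91,-0.03,-2.98,0.31,0,0.06,0.53,-0.02,-2,0.21,0,0.06,0.53,-0.04,-2,0.21,0,0.06,0.52,-0.05,-2,0.21,0,0.05,0.52,-0.07,-2,0.21,0]}}

```text
clock: 9.63
tool_pos: [0.566, 0.0684, 0.2086]
tcp_rot: [-0.24, 0.667, -0.304, 0.637]
wrist_force: [-0.6, -1.0, 2.7]
opening: 0.0241
```

Request:
{"op": "jog_arm", "data": {"steps": [0.05,0.52,-0.09,-2,0.21,0,0.05,0.52,-0.11,-2,0.21,0,0.05,0.51,-0.13,-2,0.21,0,0,0,0,0,0,0,0,0,0,0,0,0]}}

```text
clock: 10.05
tool_pos: [0.5673, 0.0843, 0.2049]
tcp_rot: [-0.274, 0.654, -0.336, 0.62]
wrist_force: [-1.6, -1.5, 0.6]
opening: 0.0239
```

```bash
python3 - <<'E'
from plan import *
f=grab('wrist','w7');g=grab('side','s7');t=grab('top','t7')
p=now();print(p,tcp(104,0))
cv2.imwrite('pics/m7.png',np.hstack([f['frame'][:300,140:500],cv2.resize(g['frame'][120:270,200:400],(400,300),interpolation=cv2.INTER_CUBIC)]))
E
```

```text
t 10.2 tcp [0.5672 0.0847 0.2064] open 0.0237 F [-2.1 -2.1  1.5] M [-0.54  0.58 -0.4 ] q [ 0.34  0.54  1.38 -0.79  1.67  0.54]
tip-top stand x,y,z mm -10.2 1.5 57.6 pitch(handle up) 104.13733435378124 yaw -96.62643071968033 roll 0.10377371290569044
[ 37.79766693 206.38284621] [ 38.90677873 203.95272222]
```

View pics/m7.png

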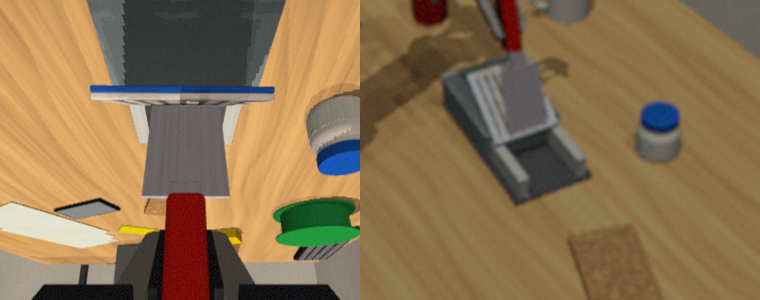

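In the wrist view the panel is edge-on just past upright, and in the side view it is leaning towards the shelf with the stripes showing, so it may be mid-fall. One view is left in the allowance, so I'll wait and check numerically.

Request:
{"op": "jog_arm", "data": {"steps": [0,0,0,0,0,0,0,0,0,0,0,0,0,0,0,0,0,0,0,0,0,0,0,0]}}

```text
clock: 10.53
tool_pos: [0.5674, 0.0861, 0.2061]
tcp_rot: [-0.275, 0.653, -0.336, 0.621]
wrist_force: [-1.4, -1.3, 1.5]
opening: 0.024
```

```bash
python3 - <<'E'
from plan import *
f=grab('side','s8');t=grab('top','t8');w=grab('wrist','w8');now()
def whites(f,tag,z=.065,box=None):
    hsv=cv2.cvtColor(f['frame'],cv2.COLOR_BGR2HSV);m=(hsv[...,1]<70)&(hsv[...,2]>115)
    o=np.zeros_like(m);x0,x1,y0,y1=box;o[y0:y1,x0:x1]=m[y0:y1,x0:x1]
    print(tag,o.sum(),rect(f,o,z)[:3] if o.sum()>20 else '')
for tag in('top0','t7','t8'): whites(np.load(f'pics/{tag}.npz'),tag,box=(240,330,180,240))
for a,b in(('s7','s8'),('w7','w8')):
    d=np.abs(np.load(f'pics/{a}.npz')['frame'].astype(int)-np.load(f'pics/{b}.npz')['frame']).max(2)>40
    ys,xs=np.nonzero(d);print(a,b,d.sum(),xs.min() if len(xs) else 0,xs.max() if len(xs) else 0,ys.min() if len(xs) else 0,ys.max() if len(xs) else 0)
fr=w['frame']
# predicted image rows for panel lying flat: stand x -10..110
for x in(-10,0,110,120):print(x,proj(w,[C+e*x/1e3+l*y/1e3+[0,0,.065] for y in(-55,55)]).round(0).tolist())
h=cv2.cvtColor(fr,cv2.COLOR_BGR2HSV)[...,:]
col=h[0:200:6,320];print(col.tolist())
E
```

```text
t 10.68 tcp [0.5675 0.0864 0.2059] open 0.0241 F [-2.1 -2.1  1.5] M [-0.78  0.65 -0.49] q [ 0.34  0.54  1.38 -0.79  1.67  0.54]
tip-top stand x,y,z mm -8.5 1.1 57.1 pitch(handle up) 104.1353208413649 yaw -96.2186490400278 roll 0.0452458030735212
top0 314 (array([553.2,  74. ]), array([ 49.2, 104.3]), np.float32(-7.8))
t7 542 (array([528.4,  46.8]), array([190.4,  59.2]), np.float32(83.1))
t8 550 (array([530.4,  48.4]), array([191.2,  61.7]), np.float32(86.6))
s7 s8 0 0 0 0 0
w7 w8 9148 0 639 0 381
-10 [[383.0, 112.0], [268.0, 111.0]]
0 [[385.0, 105.0], [267.0, 104.0]]
110 [[422.0, -20.0], [234.0, -22.0]]
120 [[427.0, -39.0], [229.0, -41.0]]
[[72, 24, 53], [81, 34, 52], [47, 34, 53], [120, 5, 47], [0, 0, 52], [60, 19, 53], [53, 20, 52], [105, 9, 54], [83, 17, 60], [90, 20, 52], [106, 62, 62], [109, 213, 146], [18, 38, 182], [16, 39, 171], [15, 18, 84], [0, 14, 88], [18, 27, 96], [12, 21, 61], [173, 22, 105], [172, 27, 105], [175, 15, 104], [3, 28, 109], [0, 27, 103], [175, 27, 105], [177, 22, 106], [7, 21, 108], [4, 19, 107], [0, 19, 106], [0, 19, 108], [0, 19, 105], [177, 24, 107], [7, 23, 99], [0, 17, 105], [0, 255, 114]]
```

```bash
python3 - <<'E'
from plan import *
for tag in('w7','w8'):
    f=np.load(f'pics/{tag}.npz');h=cv2.cvtColor(f['frame'],cv2.COLOR_BGR2HSV);E=f['extrinsics'];k=foc(f)
    m=(h[...,0]>100)&(h[...,0]<130)&(h[...,1]>130);m[150:]=0
    c=max(cv2.findContours(m.astype(np.uint8),cv2.RETR_EXTERNAL,cv2.CHAIN_APPROX_NONE)[0],key=cv2.contourArea)[:,0]
    r=c[:,0].argmin(),c[:,0].argmax();a,b=c[r[0]],c[r[1]]
    D=k*.110/np.linalg.norm(a-b)
    P=[E[:3,3]+E[:3,:3]@np.array([(u-f['cx'])/k*D,(v-f['cy'])/k*D,D]) for u,v in(a,b)]
    print(tag,'blue px',a,b,'rows',c[:,1].min(),c[:,1].max(),'D',D)
    for p in P+[E[:3,3]]:
        q=p-C;print('  stand x,y,z',(np.array([q@e,q@l,q[2]])*1e3).round(0))
s=status.get_state();q=s['tool_pos']-C;print('tcp stand',(np.array([q@e,q@l,q[2]])*1e3).round(0),'tool axis',[ (R.from_quat(s['tcp_rot']).as_matrix()[:,0]@v).round(2) for v in(e,l,np.array([0,0,1]))])
# side: predict flat/leaning panel top corners
g=np.load('pics/s8.npz');h=cv2.cvtColor(g['frame'],cv2.COLOR_BGR2HSV)
for th in(104,115,125,135,150,178):
    t=np.radians(th);T=[C+e*(-8-120*np.cos(t))/1e3+l*y/1e3+np.array([0,0,(50+120*np.sin(t))/1e3]) for y in(-55,55)]
    print(th,proj(g,T).round(0).tolist(),proj(f,T).round(0).tolist())
w=(h[...,1]<60)&(h[...,2]>110);w[:,:230]=0;w[:140]=0;w[260:]=0;w[:,330:]=0
for y in range(144,200,4):
    x=np.nonzero(w[y])[0];print(y,x.min() if len(x) else '',x.max() if len(x) else '',end=' | ')
E
```

```text
w7 blue px [230  87] [413  91] rows 85 92 D 0.1787547788456792
  stand x,y,z [ 80.  59. 119.]
  stand x,y,z [ 80. -51. 121.]
  stand x,y,z [221.   1. 248.]
w8 blue px [230  62] [413  67] rows 60 67 D 0.17873077542871554
  stand x,y,z [ 88.  59. 106.]
  stand x,y,z [ 87. -51. 109.]
  stand x,y,z [223.   2. 249.]
tcp stand [ 39.   1. 206.] tool axis [np.float64(-0.78), np.float64(-0.0), np.float64(-0.63)]
104 [[295.0, 146.0], [262.0, 156.0]] [[401.0, 197.0], [251.0, 197.0]]
115 [[291.0, 144.0], [259.0, 154.0]] [[408.0, 175.0], [245.0, 174.0]]
125 [[289.0, 144.0], [257.0, 154.0]] [[414.0, 147.0], [240.0, 146.0]]
135 [[286.0, 145.0], [255.0, 155.0]] [[419.0, 113.0], [235.0, 112.0]]
150 [[284.0, 148.0], [253.0, 158.0]] [[424.0, 57.0], [231.0, 55.0]]
178 [[282.0, 159.0], [252.0, 168.0]] [[420.0, -36.0], [235.0, -37.0]]
144   | 148   | 152   | 156 243 269 | 160 254 270 | 164 255 268 | 168 257 292 | 172 259 295 | 176 261 297 | 180 263 298 | 184 264 301 | 188 266 304 | 192 302 307 | 196 269 311 |
```

Measured from the wrist view, the panel's top edge is at stand (88, 106), so it leans at about 145°. Its tail pivots on the step edge and is caught under the blade tip. Raising the blade lets the tail swing up and the panel fall flat.

Request:
{"op": "jog_arm", "data": {"steps": [0.02,0.2,0.6,0,0,0,0.02,0.2,0.8,0,0,0,0.02,0.2,0.8,0,0,0,0.02,0.2,0.8,0,0,0,0.02,0.2,0.8,0,0,0,0,0,0.8,0,0,0,0,0,0.8,0,0,0,0,0,0,0,0,0]}}

```text
clock: 11.35
tool_pos: [0.5694, 0.0966, 0.2622]
tcp_rot: [-0.274, 0.652, -0.336, 0.623]
wrist_force: [-0.3, 0.4, -1.9]
opening: 0.0235
```

```bash
python3 - <<'E'
from plan import *
t=grab('top','t9');w=grab('wrist','w9');g=grab('side','s9');now()
h=cv2.cvtColor(w['frame'],cv2.COLOR_BGR2HSV)
for x in(-30,-20,-10,0,10,100,110,120):print(x,proj(w,[C+e*x/1e3+l*y/1e3+[0,0,.065] for y in(-55,55)]).round(0).tolist())
b=(h[...,0]>100)&(h[...,0]<130)&(h[...,1]>130);b[200:]=0;b[:,480:]=0;print('blue',b.sum())
wh=(h[...,1]<60)&(h[...,2]>120);
for y in range(0,200,8): 
    x=np.nonzero(wh[y,200:450])[0]+200; print(y,(x.min(),x.max(),len(x)) if len(x) else '',end=' | ')
h=cv2.cvtColor(g['frame'],cv2.COLOR_BGR2HSV);o=(h[...,1]<60)&(h[...,2]>110);o[:,:230]=0;o[:140]=0;o[260:]=0;o[:,330:]=0
print();
for y in range(144,200,4):
    x=np.nonzero(o[y])[0];print(y,(x.min(),x.max(),len(x)) if len(x) else '',end=' | ')
print([ (x,proj(g,[C+e*x/1e3+l*y/1e3+[0,0,.065] for y in(-55,55)]).round(0).tolist()) for x in(-20,100)])
E
```

```text
t 11.5 tcp [0.5685 0.0963 0.2595] open 0.0238 F [-0.   0.8 -2.1] M [0.59 0.03 0.02] q [ 0.35  0.5   1.32 -0.79  1.75  0.48]
tip-top stand x,y,z mm 1.6 1.2 110.7 pitch(handle up) 104.1159724196603 yaw -96.269677221318 roll 0.058943623250637935
-30 [[374.0, 89.0], [276.0, 89.0]]
-20 [[375.0, 83.0], [274.0, 82.0]]
-10 [[377.0, 76.0], [273.0, 75.0]]
0 [[378.0, 69.0], [271.0, 68.0]]
10 [[380.0, 61.0], [270.0, 60.0]]
100 [[402.0, -40.0], [249.0, -41.0]]
110 [[406.0, -56.0], [246.0, -58.0]]
120 [[410.0, -74.0], [242.0, -76.0]]
blue 1054
0 (np.int64(247), np.int64(399), 115) | 8 (np.int64(249), np.int64(397), 115) | 16 (np.int64(251), np.int64(385), 105) | 24 (np.int64(253), np.int64(384), 86) | 32 (np.int64(255), np.int64(382), 79) | 40 (np.int64(257), np.int64(390), 80) | 48 (np.int64(259), np.int64(388), 82) | 56 (np.int64(261), np.int64(386), 69) | 64 (np.int64(269), np.int64(376), 91) | 72 (np.int64(270), np.int64(374), 105) | 80 (np.int64(275), np.int64(372), 26) | 88 (np.int64(276), np.int64(449), 28) | 96 (np.int64(278), np.int64(449), 29) | 104 (np.int64(280), np.int64(449), 32) | 112 (np.int64(282), np.int64(449), 28) | 120 (np.int64(441), np.int64(444), 4) | 128  | 136  | 144  | 152  | 160  | 168  | 176 (np.int64(284), np.int64(284), 1) | 184 (np.int64(234), np.int64(244), 11) | 192 (np.int64(205), np.int64(255), 51) | 
144  | 148  | 152  | 156 (np.int64(244), np.int64(245), 2) | 160 (np.int64(290), np.int64(290), 1) | 164 (np.int64(261), np.int64(271), 11) | 168 (np.int64(252), np.int64(270), 17) | 172 (np.int64(255), np.int64(273), 16) | 176 (np.int64(258), np.int64(297), 21) | 180 (np.int64(261), np.int64(294), 29) | 184 (np.int64(264), np.int64(301), 24) | 188 (np.int64(267), np.int64(304), 11) | 192 (np.int64(302), np.int64(307), 6) | 196 (np.int64(269), np.int64(311), 12) | [(-20, [[301.0, 179.0], [269.0, 190.0]]), (100, [[283.0, 158.0], [253.0, 168.0]])]
```

Request:
{"op": "jog_arm", "data": {"steps": [-0.13,-1.2,0.3,0,0,0,-0.13,-1.2,0.3,0,0,0,-0.13,-1.2,0.1,0,0,0,-0.13,-1.2,0,0,0,0,-0.13,-1.2,0,0,0,0,0,0,0,0,0,0]}}

```text
clock: 12.0
tool_pos: [0.5615, 0.0337, 0.267]
tcp_rot: [-0.274, 0.653, -0.337, 0.621]
wrist_force: [0.1, -0.5, -1.1]
opening: 0.0242
```

```bash
python3 - <<'E'
from plan import *
w=grab('wrist','w10');g=grab('side','s10');t=grab('top','t10');now()
cv2.imwrite('pics/m10.png',np.hstack([w['frame'][:300,140:500],cv2.resize(g['frame'][130:230,210:340],(390,300),interpolation=cv2.INTER_CUBIC)]))
h=cv2.cvtColor(w['frame'],cv2.COLOR_BGR2HSV)
print(h[0:200:5,300].tolist())
for x in(-30,-20,-10,0,10,20,110):print(x,proj(w,[C+e*x/1e3+l*y/1e3+[0,0,.065] for y in(-55,55)]).round(0).tolist(),proj(w,[C+e*x/1e3+l*y/1e3+[0,0,.057] for y in(-65,65)]).round(0).tolist())
E
```

```text
t 12.15 tcp [0.562  0.0362 0.2667] open 0.0238 F [ 0.  -0.  -1.5] M [ 0.58  0.03 -0.02] q [ 0.27  0.41  1.43 -0.82  1.68  0.44]
tip-top stand x,y,z mm -58.9 1.3 117.9 pitch(handle up) 104.10961623166902 yaw -96.21743944571571 roll 0.03975608815454876
[[16, 42, 189], [17, 38, 187], [16, 42, 193], [14, 40, 193], [6, 15, 84], [0, 10, 75], [170, 10, 75], [20, 19, 79], [45, 7, 77], [30, 6, 80], [170, 10, 75], [16, 144, 188], [16, 142, 190], [16, 141, 194], [16, 139, 203], [16, 141, 206], [16, 138, 204], [16, 140, 201], [16, 138, 198], [16, 143, 195], [16, 140, 202], [16, 139, 205], [173, 22, 106], [7, 21, 107], [9, 17, 104], [9, 25, 103], [0, 21, 107], [173, 31, 106], [0, 20, 103], [8, 27, 104], [173, 23, 101], [0, 13, 100], [0, 10, 101], [177, 23, 102], [8, 21, 99], [4, 20, 101], [178, 32, 96], [4, 20, 101], [0, 23, 100], [177, 23, 99]]
-30 [[386.0, 36.0], [268.0, 35.0]] [[396.0, 29.0], [258.0, 29.0]]
-20 [[388.0, 26.0], [266.0, 25.0]] [[398.0, 20.0], [256.0, 19.0]]
-10 [[390.0, 15.0], [264.0, 14.0]] [[401.0, 9.0], [253.0, 8.0]]
0 [[393.0, 4.0], [262.0, 3.0]] [[404.0, -2.0], [251.0, -3.0]]
10 [[395.0, -8.0], [259.0, -9.0]] [[407.0, -14.0], [248.0, -16.0]]
20 [[398.0, -21.0], [257.0, -22.0]] [[410.0, -28.0], [245.0, -29.0]]
110 [[440.0, -213.0], [219.0, -215.0]] [[457.0, -219.0], [201.0, -221.0]]
```

View pics/m10.png

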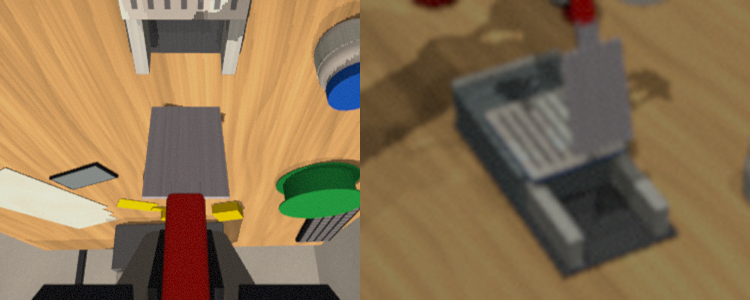

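The last view shows the panel flat on the shelf, white stripes up, with its near edge at wrist row 18. That puts it about 13 mm in front of the step. I'll nudge the near edge with the blade tip so that the panel lies wholly on the shelf.

Request:
{"op": "jog_arm", "data": {"steps": [0.03,0.28,-1.15,0,0,0,0.03,0.28,-1.15,0,0,0,0.03,0.28,-1.15,0,0,0,0.03,0.28,-1.15,0,0,0,0.03,0.28,-1.15,0,0,0,0,0,0,0,0,0,0,0,0,0,0,0]}}

```text
clock: 12.73
tool_pos: [0.5632, 0.0505, 0.208]
tcp_rot: [-0.276, 0.653, -0.336, 0.62]
wrist_force: [-0.1, -0.3, -1.5]
opening: 0.0238
```

```bash
python3 - <<'E'
from plan import *
now()
w=grab('wrist','w11')
# blade tip row in the wrist view vs prediction (slip check)
s,S,O=rep();print(proj(w,[O+S[:,0]*.12+S[:,1]*y+S[:,2]*.003 for y in(-.033,.033)]).round(1))
h=cv2.cvtColor(w['frame'],cv2.COLOR_BGR2HSV);print(w['frame'][90:125:1,325].mean(1).round().astype(int).tolist())
E
```

```text
t 12.73 tcp [0.5632 0.0505 0.208 ] open 0.0238 F [-0.1 -0.3 -1.5] M [0.55 0.   0.05] q [ 0.29  0.49  1.44 -0.81  1.63  0.52]
tip-top stand x,y,z mm -44.8 1.9 59.3 pitch(handle up) 104.19498583806696 yaw -96.66531936929753 roll 0.16736066727194662
t 12.78 tcp [0.5636 0.0504 0.2091] open 0.0239 F [ 1.1  0.3 -1.3] M [ 0.55  0.06 -0.04] q [ 0.29  0.49  1.44 -0.81  1.63  0.52]
tip-top stand x,y,z mm -44.7 1.2 60.4 pitch(handle up) 104.16419982671302 yaw -96.24749116943757 roll 0.05765893626826594
[[359.8 105. ]
 [291.2 104.4]]
[77, 80, 79, 79, 79, 78, 77, 79, 77, 83, 125, 165, 172, 164, 165, 163, 142, 112, 100, 99, 101, 101, 100, 103, 102, 97, 95, 105, 101, 103, 100, 100, 98, 97, 102]
```

Request:
{"op": "jog_arm", "data": {"steps": [0.07,0.7,0,0,0,0,0.07,0.7,0,0,0,0,0.05,0.5,0,0,0,0,0.05,0.5,0,0,0,0,0.05,0.5,0,0,0,0,0.05,0.5,0,0,0,0,0.05,0.5,0,0,0,0,0.05,0.5,0,0,0,0]}}

```text
clock: 13.45
tool_pos: [0.5681, 0.0947, 0.2095]
tcp_rot: [-0.275, 0.652, -0.336, 0.621]
wrist_force: [-0.8, -1.5, -1.2]
opening: 0.0234
```

```bash
python3 - <<'E'
from plan import *
rep();w=grab('wrist','w12')
h=cv2.cvtColor(w['frame'],cv2.COLOR_BGR2HSV)
for x in(-15,-10,-5,0,5,10):print(x,proj(w,[C+e*x/1e3+l*y/1e3+[0,0,.065] for y in(-45,45)]).round(0).tolist())
for c in (280,372): print(c,[(int(a[1]),int(a[2])) for a in h[80:130,c][::2]])
E
```

```text
t 13.45 tcp [0.5681 0.0947 0.2095] open 0.0234 F [-0.8 -1.5 -1.2] M [ 0.22 -0.    0.01] q [ 0.35  0.55  1.36 -0.79  1.69  0.54]
tip-top stand x,y,z mm -0.2 1.4 60.7 pitch(handle up) 104.16349995664906 yaw -96.15692640298668 roll 0.029553135519501453
-15 [[371.0, 117.0], [281.0, 117.0]]
-10 [[371.0, 114.0], [280.0, 114.0]]
-5 [[372.0, 111.0], [280.0, 110.0]]
0 [[373.0, 108.0], [279.0, 107.0]]
5 [[374.0, 104.0], [278.0, 103.0]]
10 [[375.0, 100.0], [278.0, 100.0]]
280 [(41, 216), (42, 217), (40, 212), (40, 211), (29, 223), (22, 225), (24, 225), (22, 224), (22, 227), (26, 213), (23, 189), (26, 223), (24, 224), (23, 224), (30, 203), (30, 204), (30, 207), (29, 210), (27, 206), (28, 208), (29, 203), (28, 209), (31, 206), (26, 205), (26, 206)]
372 [(25, 82), (18, 84), (18, 84), (13, 80), (15, 85), (24, 96), (33, 100), (34, 121), (40, 146), (30, 210), (22, 227), (21, 226), (24, 226), (25, 227), (29, 214), (29, 208), (28, 209), (30, 207), (31, 203), (28, 200), (27, 201), (26, 195), (28, 201), (25, 197), (27, 201)]
```

Request:
{"op": "jog_arm", "data": {"steps": [-0.13,-1.3,0.2,0,0,0,-0.13,-1.3,0.7,0,0,0,-0.13,-1.3,0.7,0,0,0,-0.13,-1.3,0.7,0,0,0,-0.13,-1.3,0.7,0,0,0,-0.2,-2,1,5.97,-0.63,0,-0.2,-2,1,5.97,-0.63,0,-0.2,-2,1,5.97,-0.63,0]}}

```text
clock: 14.17
tool_pos: [0.5553, -0.0316, 0.2704]
tcp_rot: [-0.168, 0.686, -0.233, 0.668]
wrist_force: [1.1, -1.2, -1.6]
opening: 0.0238
```

Request:
{"op": "jog_arm", "data": {"steps": [-0.2,-2.4,0.3,5.97,-0.63,0,-0.2,-2.4,0.3,5.97,-0.63,0,-0.2,-2.4,0.3,5.97,-0.63,0,-0.2,-2.4,0.3,5.97,-0.63,0,-0.2,-2.4,0.3,5.97,-0.63,0,-0.2,-2.4,0.3,5.97,-0.63,0,-0.2,-2.4,0.3,5.97,-0.63,0,-0.2,-2.4,0.3,5.97,-0.63,0]}}

```text
clock: 14.83
tool_pos: [0.5384, -0.2252, 0.2954]
tcp_rot: [0.126, 0.692, 0.057, 0.708]
wrist_force: [0.9, -0.1, -1.6]
opening: 0.0238
```

Request:
{"op": "jog_arm", "data": {"steps": [-0.1,-1,-0.5,5.42,-0.57,0,-0.1,-1,-0.5,5.42,-0.57,0,-0.1,-1,-0.5,5.42,-0.57,0,-0.1,-1,-0.5,5.42,-0.57,0,-0.1,-1,-0.5,5.42,-0.57,0,-0.1,-1,-0.5,5.42,-0.57,0,0,0,0,0,0,0]}}

```text
clock: 15.42
tool_pos: [0.5304, -0.2862, 0.2572]
tcp_rot: [0.322, 0.629, 0.251, 0.661]
wrist_force: [-0.1, 1.0, -3.5]
opening: 0.0237
```

```bash
cat > ret.py <<'E'
from st import *
s,S,O=rep();g=np.load('grasp.npz')
print('to grasp pose cm',((g['p']-s['tool_pos'])*100).round(2),'rotvec deg',(R.from_quat(g['q'])*R.from_quat(s['tcp_rot']).inv()).as_rotvec(degrees=True).round(2))
E
python3 ret.py
```

```text
t 15.42 tcp [ 0.5304 -0.2862  0.2572] open 0.0237 F [-0.1  1.  -3.5] M [-0.75  0.12 -0.01] q [-0.97  0.59  1.17  0.57  2.01 -0.78]
tip-top stand x,y,z mm -180.3 -1.9 233.6 pitch(handle up) 4.970695209738412 yaw 83.68006448163077 roll 0.4705036091662816
to grasp pose cm [ -3.37  -4.58 -22.91] rotvec deg [  4.69  -1.76 -17.54]
```

Request:
{"op": "jog_arm", "data": {"steps": [-0.42,-0.57,-2.3,0.59,-0.22,-2.19,-0.42,-0.57,-2.3,0.59,-0.22,-2.19,-0.42,-0.57,-2.3,0.59,-0.22,-2.19,-0.42,-0.57,-2.3,0.59,-0.22,-2.19,-0.42,-0.57,-2.3,0.59,-0.22,-2.19,-0.42,-0.57,-2.3,0.59,-0.22,-2.19,-0.42,-0.57,-2.3,0.59,-0.22,-2.19,-0.42,-0.57,-2.3,0.59,-0.22,-2.19]}}

```text
clock: 16.08
tool_pos: [0.4993, -0.3292, 0.0793]
tcp_rot: [0.431, 0.552, 0.177, 0.692]
wrist_force: [0.4, -0.2, -1.6]
opening: 0.0238
```

Request:
{"op": "jog_arm", "data": {"steps": [0,0,0,0,0,0]}}

```text
clock: 16.17
tool_pos: [0.4967, -0.3273, 0.0755]
tcp_rot: [0.434, 0.553, 0.177, 0.688]
wrist_force: [-0.7, -0.0, -2.6]
opening: 0.0235
```

```bash
python3 ret.py; python3 - <<'E'
from st import *
w=grab('wrist','w13');f0=np.load('pics/w2.npz')
s,S,O=rep()
# blade corners predicted (rigid, no slip)
print(proj(w,[O+S[:,0]*x+S[:,1]*y+S[:,2]*.003 for x,y in((.12,.033),(.12,-.033),(.01,.033),(.01,-.033))]).round(1).tolist())
fr=w['frame'];h=cv2.cvtColor(fr,cv2.COLOR_BGR2HSV);m=((h[...,1]<60)&(h[...,2]>100)).astype(np.uint8);m[:90]=0;m[215:]=0;m[:,:260]=0;m[:,390:]=0
c=max(cv2.findContours(m,0,1)[0],key=cv2.contourArea);print(cv2.approxPolyDP(c,5,True)[:,0].tolist())
# rest corners in this view (top z .015): predict from rest = scraper start
x=np.array([np.cos(np.radians(65.4)),np.sin(np.radians(65.4))])
E
```

```text
t 16.17 tcp [ 0.4967 -0.3273  0.0755] open 0.0235 F [-0.7 -0.  -2.6] M [-0.59  0.43  0.1 ] q [-1.14  0.73  1.39  0.65  1.69 -0.88]
tip-top stand x,y,z mm -230.8 -19.3 64.3 pitch(handle up) 0.3586819327317575 yaw 66.30815712306763 roll -0.11390105660478665
to grasp pose cm [ 0.   -0.46 -4.73] rotvec deg [ 0.37 -0.04 -0.2 ]
t 16.22 tcp [ 0.4982 -0.3276  0.0782] open 0.0241 F [ 0.4  0.1 -1.4] M [-0.6   0.29 -0.  ] q [-1.13  0.73  1.39  0.65  1.7  -0.88]
tip-top stand x,y,z mm -230.8 -20.5 67.0 pitch(handle up) 0.3678234879984737 yaw 66.43089570069046 roll -0.29129681494507836
[[291.6, 101.0], [360.6, 101.4], [281.9, 192.4], [371.3, 192.7]]
[[292, 107], [282, 197], [340, 192], [368, 198], [359, 108]]
```

```bash
python3 - <<'E'
from st import *
f=np.load('pics/w2.npz');w=cast(f,[[287,105],[360,104],[388,307],[285,308]],.015)[:,:2]*1e3
print(w.round(0));c=w.mean(0);a=(w[0]+w[1]-w[2]-w[3])/2;print('rest centre',c,'len',np.linalg.norm(a),'yaw',np.degrees(np.arctan2(a[1],a[0])),'wid',np.linalg.norm(w[0]-w[1]))
w=np.load('pics/w13.npz')
# seen blade corners cast at two candidate heights
for z in(.063,.067):
    P=cast(w,[[292,107],[359,108],[282,197],[368,198]],z)[:,:2]*1e3;print(z,P.round(0).tolist(),'len',np.linalg.norm(P[:2].mean(0)-P[2:].mean(0)),'w',np.linalg.norm(P[0]-P[1]))
s,S,O=rep();print('O pred',(O*1e3).round(1))
E
```

```text
[[ 511. -152.]
 [ 601. -190.]
 [ 506. -431.]
 [ 419. -393.]]
rest centre [ 509.33140182 -291.85713664] len 258.5862759129331 yaw 68.85200341395289 wid 97.93513711745294
0.063 [[529.0, -175.0], [588.0, -201.0], [486.0, -273.0], [545.0, -299.0]] len 106.81582030979432 w 64.27299935329806
0.067 [[528.0, -180.0], [585.0, -206.0], [485.0, -276.0], [543.0, -301.0]] len 104.44002938515541 w 62.84344324335086
t 16.22 tcp [ 0.4982 -0.3276  0.0782] open 0.0241 F [ 0.4  0.1 -1.4] M [-0.6   0.29 -0.  ] q [-1.13  0.73  1.39  0.65  1.7  -0.88]
tip-top stand x,y,z mm -230.8 -20.5 67.0 pitch(handle up) 0.3678234879984737 yaw 66.43089570069046 roll -0.29129681494507836
O pred [ 512.6 -294.7   64.8]
```

Request:
{"op": "jog_arm", "data": {"steps": [0,0,-1.2,0,0,0,0,0,-1.2,0,0,0,0,0,-0.9,0,0,0,0,0,-0.3,0.3,0,0,0,0,0,0,0,0]}}

```text
clock: 16.63
tool_pos: [0.4999, -0.3274, 0.0424]
tcp_rot: [0.434, 0.552, 0.18, 0.689]
wrist_force: [0.4, -0.5, -1.6]
opening: 0.024
```

Request:
{"op": "jog_arm", "data": {"steps": [0,0,-0.3,0,0,0,0,0,0,0,0,0]}}

```text
clock: 16.8
tool_pos: [0.5001, -0.3282, 0.0402]
tcp_rot: [0.433, 0.552, 0.18, 0.689]
wrist_force: [1.0, 0.1, -2.3]
opening: 0.0238
```

Request:
{"op": "jog_arm", "data": {"steps": [0,0,-0.3,0,0,0,0,0,0,0,0,0]}}

```text
clock: 16.97
tool_pos: [0.4999, -0.3282, 0.0371]
tcp_rot: [0.433, 0.552, 0.18, 0.689]
wrist_force: [0.7, -0.1, -1.6]
opening: 0.0239
```

```bash
python3 ret.py
```

```text
t 16.97 tcp [ 0.4999 -0.3282  0.0371] open 0.0239 F [ 0.7 -0.1 -1.6] M [-0.65  0.32  0.01] q [-1.13  0.8   1.38  0.65  1.65 -0.91]
tip-top stand x,y,z mm -231.2 -22.2 26.5 pitch(handle up) 0.13324792951082648 yaw 66.46640426079223 roll -0.3587269203808798
to grasp pose cm [-0.32 -0.38 -0.89] rotvec deg [ 0.27  0.27 -0.36]
```

Request:
{"op": "jog_arm", "data": {"steps": [-0.2,-0.1,-0.25,0,0,0,-0.1,-0.1,-0.25,0,0,0,0,0,0,0,0,0]}}

```text
clock: 17.22
tool_pos: [0.4965, -0.3303, 0.0318]
tcp_rot: [0.434, 0.552, 0.18, 0.689]
wrist_force: [-0.3, 0.2, -1.4]
opening: 0.0238
```

Request:
{"op": "jog_arm", "data": {"steps": [0,0,-0.2,0,0,0,0,0,0,0,0,0]}}

```text
clock: 17.38
tool_pos: [0.4969, -0.3303, 0.0305]
tcp_rot: [0.434, 0.552, 0.18, 0.689]
wrist_force: [-0.9, 0.6, -0.2]
opening: 0.0239
```

Request:
{"op": "jog_arm", "data": {"steps": [0,0,-0.2,0,0,0,0,0,0,0,0,0]}}

```text
clock: 17.55
tool_pos: [0.497, -0.3304, 0.0288]
tcp_rot: [0.434, 0.551, 0.18, 0.689]
wrist_force: [-0.4, -2.1, 2.5]
opening: 0.0242
```

```bash
python3 ret.py
```

```text
t 17.55 tcp [ 0.497  -0.3304  0.0288] open 0.0242 F [-0.4 -2.1  2.5] M [0.2  0.16 0.15] q [-1.14  0.81  1.37  0.65  1.65 -0.93]
tip-top stand x,y,z mm -233.7 -19.6 18.4 pitch(handle up) 0.07246279802048107 yaw 66.45263630394489 roll -0.38916876980011805
to grasp pose cm [-0.03 -0.16 -0.07] rotvec deg [ 0.22  0.33 -0.34]
```

Contact on the rest (vertical force −1.5 → +2.5 N). Releasing and backing off along the tool axis.

Request:
{"op": "jog_arm", "data": {"steps": [0,0,0,0,0,0,0,0,0,0,0,0,0,0,0,0,0,0,0,0,0,0,0,0,0,0,0,0,0,0,0,0,0,0,0,0,0,0,0,0,0,0,0,0,0,0,0,0], "grip": 0}}

```text
clock: 18.22
tool_pos: [0.4969, -0.3302, 0.0283]
tcp_rot: [0.434, 0.552, 0.18, 0.689]
wrist_force: [0.3, 0.7, 0.2]
opening: 0.075
```

Request:
{"op": "jog_arm", "data": {"steps": [0,0,0,0,0,0,0,0,0,0,0,0,-0.3,-0.7,0.6,0,0,0,-0.6,-1.4,1.2,0,0,0,-0.6,-1.4,1.2,0,0,0,-0.6,-1.4,1.2,0,0,0,-0.6,-1.4,1.2,0,0,0,-0.3,-0.7,2.0,0,0,0]}}

```text
clock: 18.88
tool_pos: [0.4656, -0.4016, 0.1021]
tcp_rot: [0.434, 0.552, 0.179, 0.689]
wrist_force: [-0.4, -0.4, -0.8]
opening: 0.0919
```

Request:
{"op": "jog_arm", "data": {"steps": [-1.5,-1.5,2,0,0,0,-2,-1.5,2,0,0,0,-2,-1.5,2,0,0,0,-2,-1.5,2,0,0,0,-1,-0.5,1,0,0,0,0,0,0,0,0,0]}}

```text
clock: 19.38
tool_pos: [0.3803, -0.4682, 0.195]
tcp_rot: [0.432, 0.551, 0.177, 0.691]
wrist_force: [0.4, -0.5, -0.1]
opening: 0.0919
```

```bash
python3 - <<'E'
from st import *
t=grab('top','t20');w=grab('wrist','w20');sd=grab('side','s20');rep()
t0=np.load('pics/top0.npz')
def seg(f,tag):
    h=cv2.cvtColor(f['frame'],cv2.COLOR_BGR2HSV);H,S,V=[h[...,i].astype(int) for i in range(3)]
    def win(m,x0,x1,y0,y1):
        o=np.zeros_like(m);o[y0:y1,x0:x1]=m[y0:y1,x0:x1];return o
    for n,m,b,z in[('handle',((H<6)|(H>172))&(S>170)&(V>90),(340,425,195,255),.051),('blade',(S<60)&(V>110),(340,425,195,255),.018),('panel white',(S<45)&(V>125),(235,300,180,240),.065),
      ('blue',(H>100)&(H<130)&(S>120),(240,335,185,240),.065),('bottle',((H<6)|(H>172))&(S>150)&(V>60),(150,205,175,215),.1),('jar',(H>100)&(H<130)&(S>120),(300,335,145,180),.075)]:
        mm=win(m,*b);print(tag,n,mm.sum(),rect(f,mm,z)[:3] if mm.sum()>15 else '')
seg(t0,'0');seg(t,'now')
for x in(0,120):print(proj(t,[C+e*x/1e3+l*y/1e3+[0,0,.065] for y in(-55,55)]).round(0).tolist())
g=t['frame'];print([[int(v) for v in g[209,c]] for c in range(240,300,3)])
E
```

```text
t 19.53 tcp [ 0.3825 -0.4641  0.1911] open 0.0917 F [-0.3  0.3  0.8] M [-0.41  0.28  0.04] q [-1.35  0.74  1.13  0.56  2.02 -0.9 ]
tip-top stand x,y,z mm -378.5 80.4 180.9 pitch(handle up) 0.027328707520794374 yaw 66.49365630015285 roll -0.3003088833921319
0 handle 166 (array([ 482.6, -358.5]), array([106.3,  22.8]), np.float32(65.5))
0 blade 491 (array([ 533.6, -248.6]), array([125.8,  65.8]), np.float32(65.5))
0 panel white 93 (array([579.6, 214.8]), array([  7.1, 130.1]), np.float32(-6.1))
0 blue 680 (array([550.2, -15.7]), array([118. , 108.8]), np.float32(84.7))
0 bottle 177 (array([624.6, 467.1]), array([54.6, 62.8]), np.float32(-23.0))
0 jar 203 (array([743.6, -67.5]), array([57.3, 58.3]), np.float32(-1.1))
now handle 170 (array([ 483.2, -357.1]), array([107.7,  23.6]), np.float32(66.9))
now blade 495 (array([ 532. , -247.7]), array([128.9,  66.1]), np.float32(66.1))
now panel white 1002 (array([561.3,  88.1]), array([155.8, 117. ]), np.float32(85.0))
now blue 0 
now bottle 178 (array([624.6, 467.1]), array([54.6, 62.8]), np.float32(-23.0))
now jar 202 (array([743.6, -67.5]), array([57.3, 58.3]), np.float32(-1.1))
[[292.0, 196.0], [289.0, 224.0]]
[[260.0, 193.0], [257.0, 222.0]]
[[84, 153, 169], [70, 133, 174], [182, 177, 168], [106, 108, 101], [106, 109, 102], [106, 109, 101], [104, 107, 99], [181, 172, 165], [124, 124, 128], [132, 131, 131], [149, 145, 145], [163, 158, 154], [178, 168, 162], [195, 183, 172], [195, 184, 174], [192, 181, 172], [182, 172, 166], [37, 45, 49], [68, 71, 73], [69, 74, 75]]
```

```bash
python3 -c "
from cell import job
print(job.finish_job())"
```

```text
the job is handed in; nothing more can be done
None
```

I turned the blue panel over with the red-handled scraper, put the scraper back on its cork rest and handed the job in at about 19.5 s.

**What I did:**
- Gripped the handle with the tool tilted, slid the blade under the panel along the channel, and swung it up 104° about the step.
- The panel's tail caught under the blade tip and it stopped leaning at about 145°. Raising the blade let it drop flat.
- It first lay about 13 mm out over the step, so I pushed it fully onto the shelf with the blade tip.
- I laid the scraper back on the rest, let go and backed the arm off.

**Last checks:**
- **Panel:** no blue is visible any more. The white side spans stand x ≈ 0–120 mm in the top view, flat on the shelf. I last saw the stripes in a picture before the final push; after it I measured only.
- **Scraper:** it is within about 2 mm and 1.5° of where it started, on the rest.
- **Bottle and jar:** unchanged to the pixel.
- **Forces:** the measured wrist force stayed under 5 N throughout.

**Did not agree:**
- The blade seemed to slip about 2–6 mm in the grip during the job. The final placing does not show it.
- One wrist-view estimate of the rest's angle was 69°, against about 65.5° for the scraper as it first lay. I went by the scraper's starting position.

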